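# Press a tool holder down in the sprung cradle of a setting stand

## Robot

A 6-joint arm with a two-finger parallel gripper is mounted at the origin on a cart in front of the work surface, level with it; the furniture and walls round the work are solid. World frame = base frame: x ahead of the robot, y to its left, z up, the work surface at z = 0. Lengths are in m, angles in rad, forces in N, time in s.
With the tool pointing down it reaches from about 0.35 to 0.775 m from the base axis. Payload 7.3 kg.
Tool frame: the origin (TCP) lies at the centre of the arm's flange, where the gripper is bolted on; the fingertips stand 178 mm ahead of it and the grasp point (between the pads) lies 159 mm ahead of it (tip_extent is the distance from the TCP to the fingertips, in m); z points along the fingers, y is the line along which they close (so a half turn about z gives the same grasp; the last joint's range is limited). The gripper opens to 92 mm and grips with 3 to 60 N. Pads are 19 mm wide; open, the fingers measure 130 mm over their backs; the gripper's body (75 mm by 190 mm) begins 47 mm behind the grasp point.
Start: joints at [0.965, 0.342, 1.524, -0, 1.275, -0.146], TCP at [0.233, 0.47, 0.405] pointing down, gripper open.
Joint ranges: [-2.53, 2.53], [-0.77, 2.02], [0.04, 2.7], [-1, 4.14], [0.28, 2.66], [-3.11, 3.11]. Speed limits (rad/s): [2.57, 2.57, 3.14, 3.14, 3.14, 3.14].

## Interface

Orientations are given as [roll, pitch, yaw] about the fixed x, y, z axes, in that order (R = Rz(yaw) Ry(pitch) Rx(roll)).
In Python, from cell import * gives the robot as it stands.
- The arm moves only by the tool arm_command, never from a script. Its arguments are lists of equal length, an entry for each row: "xyz": the shift along the world's x, y, z in mm, a list of three; "spin": the turn about the world's z in degrees. In form: {"xyz": [[tx, ty, tz], ...], "spin": [spin, ...]}. A call has 1 to 20 rows; each row shifts and turns the commanded pose from where the row before left it; what a row does not reach is not made up. A row lasts 1/10 s, in which the tool goes at most 50 mm and 8.59 degrees, less where a joint would pass 70% of its speed; a pose out of reach is approached as far as the arm can. A call with a gripper value outside its range is refused whole. "jaw" is the opening, from -1 (shut) to 1 (fully open), set as the call begins (left out, the last holds). The fingers move at their own pace and stop on an object; "squeeze" is the grip in N (left out, the last holds). Time passes only in rows, so rows that do not move let the fingers close. It gives the time, the measured TCP pose, the force, the opening and the grip force at its end, in the units of the state.
- observe(): the state, without advancing time (a new reading comes with each control period).
- read_camera(name): name is "side" or "top"; returns a dict with "img" (420x560x3 uint8, red, green, blue), "depth" (420x560 float32, m along the optical axis (not along the pixel's ray), 0 where there is no reading), "fx", "fy", "cx", "cy" (pixels), "world_from_camera" (4x4, takes a point from camera to world coordinates). Camera axes: x right, y up, looking along -z (the intrinsics and any distortion apply to the point x, -y, -z); pixel columns grow to the right and rows downward; lengths in m; the calibration is good to about 2 mm. A picture is of the moment at which its call begins.
- hand_in(): hands the job in; it is judged then, once.
The state is a dict: "time": time; "qpos": joint angles; "qvel": joint speeds; "joint_efforts": joint torques, N m; "tool_pos": TCP position; "tool_rot": TCP orientation; "contact_force": force on the tool from outside, world axes, zero at the start; "torque": the same for the moment, N m; "opening": finger opening in m; "grip_force": force on a finger pad.
Only numpy, scipy, OpenCV 4.12 (cv2) and the standard library are available. Lean on these libraries where they do the work, as an engineer would, in place of code of your own. Each camera call takes 0.05 s, during which the arm holds its last target. There are 200 camera calls.

## Task

Pick up the tool holder standing on the bench and set it upright in the orange sprung ring cradle of the setting stand. Then press the holder down until the cradle is fully down against its stop, and finish while still gripping the holder and holding it down there so that the cutter's length can be read; leave everything else on the bench where it is.

Things in the scene. Friction and masses are not known exactly. Their poses are not given: they have to be found in the camera images.
- tool_holder: Grey steel collet holder with an end mill pointing up, standing loose on the bench, about 0.28 kg. Origin: centre of its flat underside; z axis up along the cutter. Round: base flange 42 mm in diameter from 0 to 34 mm above the origin, then the nut, 32 mm in diameter, from 34 to 52 mm (grip it here), then the end mill, 10 mm in diameter, up to 89 mm.
- setting_stand: Dark steel base plate 110 x 110 x 12 mm, fixed to the bench, with an aluminium guide tube in the middle that carries the sprung cradle. Origin: centre of the plate's underside, z up. A thin aluminium scale post (6 x 24 mm, top 74 mm above the bench) stands 47 mm from the centre on the plate's +x side.
- cradle_seat (a point): Centre of the cradle's inner floor, where the holder's underside rests; it moves with the cradle. 66 mm above the bench when the cradle is up, 48 mm when fully down. The cradle is an orange ring cup: the rim is 14 mm above this floor, 68 mm in outer diameter; the inside is round, 48 mm in diameter at the floor, widening to 58 mm at the rim.
- cradle (a joint): How far the cradle is pressed down, m: 0 = up (spring out), 0.018 = fully down on its hard stop. It carries the holder's weight without sinking; pushing it down takes about 4 N to start and about 12 N at the stop, besides the holder's weight. It springs back up when let go.
- oil_bottle: Bystander: white oil bottle with a red spout, 47 mm in diameter, 150 mm tall, standing. Origin: centre of its underside.
- insert_box: Bystander: flat yellow plastic box, 49 x 78 x 22 mm. Origin: centre of its underside.
- collet_a: Bystander: small steel collet, 22 mm in diameter, 32 mm tall, standing. Origin: centre of its underside.
- collet_b: Bystander: a second collet, the same as the first. Origin: centre of its underside.
There are look-alikes about, which are no part of the job. Of the things that look like the tool_holder, take the one that is farthest to the robot's left at the start.

How it is judged:
On the way, in this order (a step that is already met when the one before it is completed fails the run):
1. the holder has been lifted off the bench (height (world z) of tool_holder above 0.04 m), for 0.1 s.
2. the holder stands upright on the floor of the cradle, inside its ring (horizontal distance between tool_holder and cradle_seat below 0.006 m and z of tool_holder in the frame of cradle_seat below 0.003 m and angle between tool_holder's own z axis and vertical below 0.1 rad), for 0.1 s.
At the end, for the whole second after the job is handed in: The holder stands upright (within 0.1 rad) on the cradle's floor (within 3 mm), within 6 mm of its centre; the cradle is held pressed down by at least 15.5 mm of its 18 mm; the fingers are on the holder and press it into the cradle with more than 5 N; fingers and arm do not touch the cradle itself (all of step 2 and value of joint cradle above 0.0155 m and contact force between tool_holder and cradle above 5 N and contact force between the fingers and tool_holder above 2 N and contact force between each of the arm, the fingers and cradle below 1 N); the arm keeps its last pose, push and grip.
It fails at once if a bystander (oil bottle, yellow box, collets) was moved by more than 30 mm (distance of any of oil_bottle, insert_box, collet_a, collet_b from where it was at the start of the episode above 0.03 m).
It also fails if it takes over 35 s, if anything falls off the work surface, if the arm or the gripper's body presses on something with over 40 N, if the wrist force passes 120 N, or if a joint passes its speed limit or range.

## Working session

There is one attempt and no reset: what is moved stays moved. The work goes in short steps, Python scripts to look and compute and a tool call to move; the robot and the scene stay as the last step left them, time stands still between calls to the robot, and variables do not carry over. Pictures are saved under pics/ and viewed, at most 10 in all, crops included, and the job is handed in when it is done.

Besides the shell and the picture viewer there is one more tool, called after "Request:" as name([rows], argument=value, ...), one row to a line, values as JSON. arm_command: Moves the arm, as the interface text tells. Its arguments: {"type":"object","properties":{"xyz":{"type":"array","items":{"type":"array","items":{"type":"number"}}},"spin":{"type":"array","items":{"type":"number"}},"jaw":{"type":"number"},"squeeze":{"type":"number"}},"required":["xyz","spin"]}

```bash
mkdir -p pics; ls
cat > h.py <<'E'
from cell import *
import numpy as np, cv2
def shot(n,f):
    c=read_camera(n); cv2.imwrite(f'pics/{f}.png',c['img'][:,:,::-1]); np.savez(f'/tmp/{f}.npz',**{k:c[k] for k in c}); return c
def ray(c,u,v):
    M=np.array(c['world_from_camera']); d=np.array([(u-c['cx'])/c['fx'],-(v-c['cy'])/c['fy'],-1.])
    return M[:3,3],M[:3,:3]@d
def plane(c,u,v,z):
    o,d=ray(c,u,v); return o+d*(z-o[2])/d[2]
def cloud(c):
    h,w=c['depth'].shape; u,v=np.meshgrid(np.arange(w),np.arange(h)); D=c['depth']
    P=np.stack([(u-c['cx'])/c['fx']*D,-(v-c['cy'])/c['fy']*D,-D],-1); M=np.array(c['world_from_camera'])
    return P@M[:3,:3].T+M[:3,3]
E
python3 - <<'E'
from h import *
s=observe(); print(s)
for n in('top','side'):
    c=shot(n,n+'0'); print(n,{k:c[k] for k in c if k not in('img','depth')}, (c['depth']>0).mean())
E
```

```text
pics
{'time': 0.0, 'qpos': array([ 9.65001500e-01,  3.42721920e-01,  1.52501219e+00, -1.33713362e-05,
        1.27538277e+00, -1.46000354e-01]), 'qvel': array([ 2.17839578e-04, -1.98458449e-03, -5.83034134e-05,  1.44252151e-03,
       -1.00251226e-03, -8.38464085e-05]), 'joint_efforts': array([ 1.10000976e-03, -4.31248963e+01, -2.44220209e+01,  7.19032134e-02,
        5.61976992e-02, -1.76729714e-04]), 'tool_pos': array([0.23288185, 0.47037465, 0.40404685]), 'tool_rot': array([-3.14008279e+00, -2.09096781e-04,  2.68180193e+00]), 'contact_force': array([ 0.24754378, -0.56259886, -0.40895042]), 'torque': array([-0.00759035, -0.00926048,  0.02056569]), 'grip_force': 0.0, 'opening': 0.09227004545241775}
top {'fx': 387.3932122122317, 'fy': 387.3932122122317, 'cx': 278.13719836478026, 'cy': 208.7517853043325, 'world_from_camera': array([[ 0.01585832,  0.99243155, -0.12177083,  0.48327691],
       [-0.99984961,  0.01659488,  0.00503689, -0.10810186],
       [ 0.00701954,  0.12167264,  0.99254546,  0.92830102],
       [ 0.        ,  0.        ,  0.        ,  1.        ]])} 0.9959651360544217
side {'fx': 413.0203254925512, 'fy': 413.0203254925512, 'cx': 277.9924513815916, 'cy': 209.05402093531288, 'world_from_camera': array([[ 0.82837419,  0.48365988, -0.28261159,  0.32449822],
       [-0.56011916,  0.7222865 , -0.40567074, -0.4788255 ],
       [ 0.00791988,  0.49434334,  0.86923066,  0.85721786],
       [ 0.        ,  0.        ,  0.        ,  1.        ]])} 0.9959736394557823
```

View pics/top0.png

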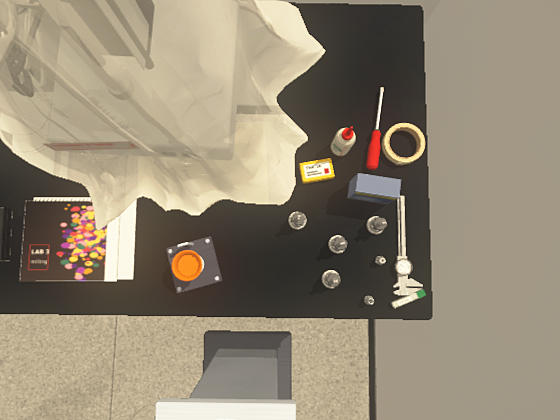

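View pics/side0.png

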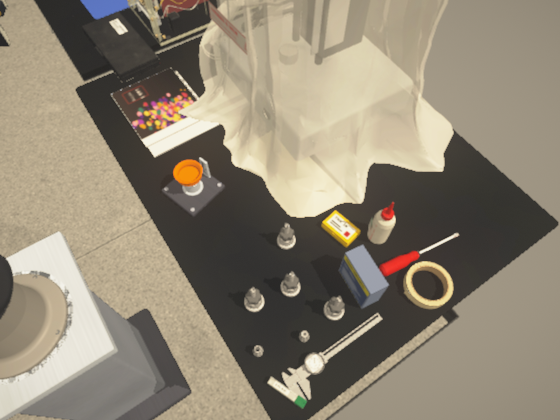

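Top view: the four holder look-alikes are at (298,220), (338,243), (331,279) and (376,225). Image left is the robot's left (+y), so (298,220) fits; in the side view it is (286,236). The cradle is at (187,265) in top and (188,173) in side, and a tarp-covered mass lies behind both. Next I'll measure and take the confirming crop.

Run:
```python
from h import *
T=dict(np.load('/tmp/top0.npz'));S=dict(np.load('/tmp/side0.npz'))
a=cv2.resize(T['img'][195:300,280:400],None,fx=4,fy=4,interpolation=2)
b=cv2.resize(S['img'][205:325,230:330],None,fx=3.5,fy=3.5,interpolation=2)
o=np.zeros((420,480+350,3),np.uint8);o[:,:480]=a;o[:,480:]=b
cv2.imwrite('pics/crop.png',cv2.resize(o,(790,400))[:,:,::-1])
for n,c in(('T',T),('S',S)):
    m=cv2.inRange(cv2.cvtColor(c['img'],cv2.COLOR_RGB2HSV),(5,180,120),(16,255,255))
    k,l,st,ce=cv2.connectedComponentsWithStats(m); i=1+np.argmax(st[1:,4]); print(n,'orange',st[i],ce[i])
    P=cloud(c); p=P[l==i]; print('z pct',np.percentile(p[:,2],[1,20,50,80,99]),
      'top ring',[(q.min(0)+q.max(0))/2 for q in [p[p[:,2]>.072]]])
PT=cloud(T);PS=cloud(S)
np.set_printoptions(precision=3,suppress=True)
print('bench z',np.median(PT[240:260,270:285,2]),np.median(PS[240:260,220:230,2]))
# holder candidates: points above bench in clusters
for nm,P in(('T',PT),('S',PS)):
  for (cx,cy) in [plane(T,u,v,.04)[:2] for u,v in((298,220),(338,243),(331,279),(376,225))]:
    d=np.hypot(P[...,0]-cx,P[...,1]-cy)<.045
    for lo,hi in((.028,.04),(.045,.056),(.06,.1)):
      q=P[d&(P[...,2]>lo)&(P[...,2]<hi)]
      if len(q): print(nm,(lo,hi),len(q),(q.min(0)+q.max(0))/2,np.ptp(q,0),q[:,2].max())
# height map near
H=np.full((60,60),0.)
for P in(PT,PS):
  q=P.reshape(-1,3); i=((q[:,0]-.2)/.01).astype(int); j=((q[:,1]+.4)/.01).astype(int)
  ok=(i>=0)&(i<60)&(j>=0)&(j<60)&(q[:,2]<.6); np.maximum.at(H,(i[ok],j[ok]),q[ok,2])
for i in range(44,8,-2): print('x%.2f'%(.2+i/100),' '.join('%3d'%(1000*H[i:i+2,j:j+2].max()) for j in range(58,2,-2)))
print('y',[round(-.4+j/100,2) for j in range(58,2,-2)])
```

```text
T orange [172 250  30  31 702] [186.75925926 264.54131054]
z pct [0.01233482 0.06504889 0.06767873 0.0779833  0.08255623] top ring [array([0.4615431 , 0.00388887, 0.50019531])]
S orange [173 159  29  27 306] [189.61111111 171.29411765]
z pct [-0.00337564  0.06535574  0.07414186  0.07821982  0.08089741] top ring [array([0.46104987, 0.08211397, 0.07675548])]
bench z -0.00042349653593098946 -0.001728646266078382
T (0.028, 0.04) 22 [ 0.57  -0.158  0.032] [0.032 0.03  0.008] 0.03623687880599824
T (0.045, 0.056) 114 [ 0.569 -0.159  0.051] [0.03 0.03 0.01] 0.05582773500609162
T (0.06, 0.1) 23 [ 0.57  -0.158  0.076] [0.009 0.009 0.026] 0.08924210860513326
T (0.028, 0.04) 23 [ 0.515 -0.248  0.035] [0.03  0.021 0.01 ] 0.03966483193666959
T (0.045, 0.056) 116 [ 0.515 -0.254  0.051] [0.027 0.031 0.009] 0.0551850877668163
T (0.06, 0.1) 26 [ 0.514 -0.254  0.075] [0.009 0.009 0.028] 0.08955471738213916
T (0.028, 0.04) 25 [ 0.434 -0.232  0.033] [0.032 0.02  0.008] 0.03687149442589932
T (0.045, 0.056) 122 [ 0.434 -0.238  0.051] [0.029 0.031 0.01 ] 0.05551507522524324
T (0.06, 0.1) 25 [ 0.434 -0.238  
[... 2887 characters left out ...]
   2   2   3   4   2   4   2   3  26  33   2
x0.36   3   3   3   4   2   3   3   3   2   2   2   3   2   3   3   2   3   3   5   3   4   3   2   2   3   4  31   2
x0.34   4   4   3   2   3   3   2   1   4   2   2   4   2   2   2   2   3   4   2   3   3   2   1   3   2   2   3   3
x0.32   0   0   0   0   0   0   0   0   0   0   0   0   0   0   0   0   0   0   0   0   0   0   0   0   0   0   0   0
x0.30   0   0   0   0   0   0   0   0   0   0   0   0   0   0   0   0   0   0   0   0   0   0   0   0   0   0   0   0
y [0.18, 0.16, 0.14, 0.12, 0.1, 0.08, 0.06, 0.04, 0.02, 0.0, -0.02, -0.04, -0.06, -0.08, -0.1, -0.12, -0.14, -0.16, -0.18, -0.2, -0.22, -0.24, -0.26, -0.28, -0.3, -0.32, -0.34, -0.36]
```

View pics/crop.png

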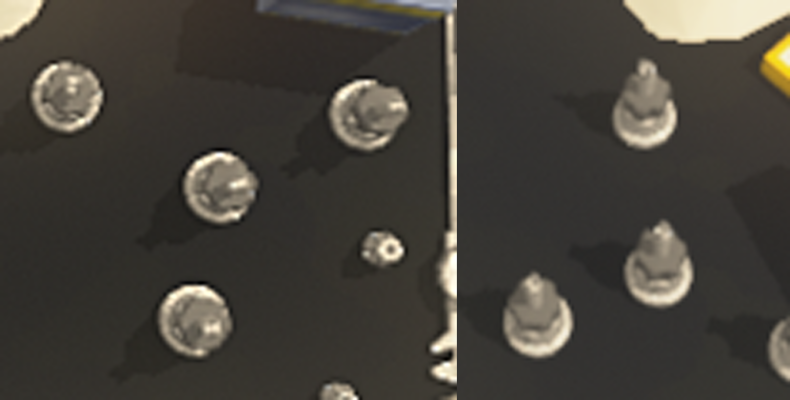

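The crop confirms it: the leftmost holder, crop (67,97), i.e. top (298,220), is the target at about (0.569, −0.160). Now I'll fit the cradle rim and the tarp surroundings.

```bash
cat >> h.py <<'E'
from scipy.optimize import least_squares
def circ(p):
    r=least_squares(lambda s:np.hypot(p[:,0]-s[0],p[:,1]-s[1])-s[2],[*np.median(p[:,:2],0),.03],loss='soft_l1',f_scale=.002); return r.x
def tri(c1,p1,c2,p2):
    o,d=ray(c1,*p1);q,e=ray(c2,*p2); s=np.linalg.lstsq(np.c_[d,-e],q-o,rcond=None)[0]; return (o+d*s[0]+q+e*s[1])/2, np.linalg.norm(o+d*s[0]-q-e*s[1])
E
python3 - <<'E'
from h import *
np.set_printoptions(precision=4,suppress=True)
T=dict(np.load('/tmp/top0.npz'));S=dict(np.load('/tmp/side0.npz'))
tips=[];el=[]
for c in(T,S):
    m=cv2.inRange(cv2.cvtColor(c['img'],cv2.COLOR_RGB2HSV),(3,150,80),(18,255,255))
    k,l,st,ce=cv2.connectedComponentsWithStats(m); i=1+np.argmax([s[4] if 140<s[0]+s[2]/2<220 else 0 for s in st[1:]])
    P=cloud(c); p=P[(l==i)]; r=p[(p[:,2]>.076)&(p[:,2]<.084)]; print('rim',circ(r),len(r),np.median(r[:,2]))
    f=p[(p[:,2]>.06)&(p[:,2]<.069)&(np.hypot(*(p[:,:2]-circ(r)[:2]).T)<.025)]; print('floor',np.median(f,0),len(f))
    cn=max(cv2.findContours((l==i).astype(np.uint8),0,1)[0],key=len); e=cv2.fitEllipse(cn); el.append(e[0]); print(e)
    d=np.hypot(P[...,0]-.569,P[...,1]+.16)<.03
    z=d&(P[...,2]>.075)&(P[...,2]<.095); vv,uu=np.nonzero(z); q=P[z]; j=q[:,2]>q[:,2].max()-.006
    tips.append((uu[j].mean(),vv[j].mean())); n=P[d&(P[...,2]>.046)&(P[...,2]<.056)]; print('nut',circ(n),n[:,:2].mean(0),np.median(n[:,2]))
print('tip tri',tri(T,tips[0],S,tips[1]),'rim tri',tri(T,el[0],S,el[1]))
q=np.vstack([cloud(T).reshape(-1,3),cloud(S).reshape(-1,3)])
for x in np.arange(.72,.18,-.04): print('%.2f'%x,' '.join('%3d'%(1000*np.append(q[(abs(q[:,0]-x)<.02)&(abs(q[:,1]-y)<.02)&(q[:,2]<.9),2],0).max()) for y in np.arange(.6,-.36,-.04)))
E
```

```text
rim [0.4619 0.0832 0.0298] 253 0.0788183768180234
floor [0.4612 0.0837 0.0656] 363
((186.40472412109375, 265.04583740234375), (29.55257797241211, 30.75490379333496), 16.452579498291016)
nut [ 0.5705 -0.1591  0.0116] [ 0.5693 -0.1584] 0.051013186730123006
rim [0.4603 0.0817 0.0304] 168 0.07811862171230038
floor [0.4614 0.0853 0.0646] 256
((187.67205810546875, 171.96217346191406), (25.954071044921875, 29.286006927490234), 78.0865707397461)
nut [ 0.5685 -0.1593  0.0115] [ 0.5661 -0.1622] 0.05005803448029922
tip tri (array([ 0.57  , -0.1588,  0.0801]), np.float64(0.0009020272410444933)) rim tri (array([0.4618, 0.086 , 0.0704]), np.float64(0.0014907381415583717))
0.72  81  11  19  44  78 267 315 379 436 489 547 556   0 615 569 430 264 136  53  25  25  93 105  30
0.68 118   3   4  11  21  46  83 203 346 423 480 603 638 625 447 254 137  72  50  33  26  25 100 100
0.64 147   4   3   6   4   5  19  52 324 324 320  68 530 147 100  76  52  44  44  36   6   4 102 102
0.60  32  32  35  14  15  14  15  28  49  44  12  31  35  39  24  13  20  29  39  55   3   4   3  98
0.56  34  34  35  16  14  14 
[... 280 characters left out ...]
30   7   3  15  14  14  14  14  14  11   3   4  81  81  82  13   3   4   3   4  16  89   3   3
0.40   0   1   3  12  13  11   9  13  11   4   4   4  17  16  14   4   4   3   4   3   4  51   4  33
0.36   0   0   3   3   3   5   4   3   4   4   4   4   4   3   4   2   4   3   3   5   4   3   3  31
0.32   0   0 308   0   0   0   0   0   0   0   0   0   0   0   0   0   0   0   0   0   0   0   0   0
0.28   0   0 312 305   0   0   0   0   0   0   0   0   0   0   0   0   0   0   0   0   0   0   0   0
0.24   0   0 252   0 225   0   0   0   0   0   0   0   0   0   0   0   0   0   0   0   0   0   0   0
0.20   0   0   0   0   0   0   0   0   0   0   0   0   0   0   0   0   0   0   0   0   0   0   0   0
```

Request:
arm_command([
  [16.8,-31.5,-5],
  [16.8,-31.5,-5],
  [16.8,-31.5,-5],
  [16.8,-31.5,-5],
  [16.8,-31.5,-5],
  [16.8,-31.5,-5],
  [16.8,-31.5,-5],
  [16.8,-31.5,-5],
  [16.8,-31.5,-5],
  [16.8,-31.5,-5],
  [16.8,-31.5,-5],
  [16.8,-31.5,-5],
  [16.8,-31.5,-5],
  [16.8,-31.5,-5],
  [16.8,-31.5,-5],
  [16.8,-31.5,-5],
  [16.8,-31.5,-5],
  [16.8,-31.5,-5],
  [16.8,-31.5,-5],
  [16.8,-31.5,-5],
], spin=[0.5,0.5,0.5,0.5,0.5,0.5,0.5,0.5,0.5,0.5,0.5,0.5,0.5,0.5,0.5,0.5,0.5,0.5,0.5,0.5], jaw=0.4, squeeze=40)

```text
time: 2.1
tool_pos: [0.5694, -0.1609, 0.304]
tool_rot: [3.141, -0.001, 2.856]
contact_force: [1.2, -0.0, -0.1]
opening: 0.0645
grip_force: 0.0
```

Request:
arm_command([
  [0,0,0],
  [0,0,0],
  [0,0,0],
], spin=[0,0,0])

```text
time: 2.4
tool_pos: [0.5685, -0.1587, 0.3046]
tool_rot: [3.141, -0.001, 2.857]
contact_force: [0.3, -0.6, 0.8]
opening: 0.0642
grip_force: 0.0
```

Request:
arm_command([
  [0,0,-15],
  [0,0,-15],
  [0,0,-15],
  [0,0,-15],
  [0,0,-10],
  [0,0,-10],
  [0,0,-5],
  [0,0,-4],
  [0,0,0],
  [0,0,0],
], spin=[0,0,0,0,0,0,0,0,0,0])

```text
time: 3.4
tool_pos: [0.5691, -0.1596, 0.2161]
tool_rot: [3.142, 0.001, 2.856]
contact_force: [0.4, -0.2, -0.3]
opening: 0.0643
grip_force: 0.0
```

Run:
```python
from h import *
T=shot('top','top1');S=shot('side','side1')
o=np.hstack([cv2.resize(T['img'][170:270,240:350],None,fx=3.6,fy=3.6),cv2.resize(S['img'][180:280,230:340],None,fx=3.6,fy=3.6)])
cv2.imwrite('pics/pre.png',o[:,:,::-1])
```

```text
(no output)
```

View pics/pre.png

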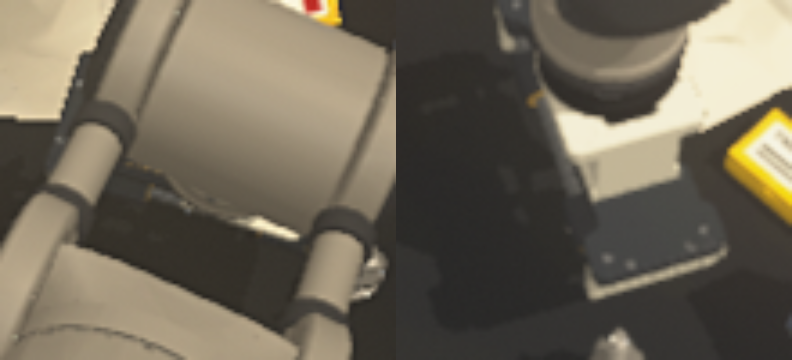

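The arm and gripper body hide the holder in both views: side crop ~(650,230) shows only the gripper body, and there is no contact. The z of 0.216 puts the tips at about 38 mm, so I'll go 1.5 mm lower and close.

Request:
arm_command([
  [0,0,-1.5],
  [0,0,0],
  [0,0,0],
  [0,0,0],
  [0,0,0],
  [0,0,0],
  [0,0,0],
  [0,0,0],
], spin=[0,0,0,0,0,0,0,0], jaw=-1, squeeze=40)

```text
time: 4.3
tool_pos: [0.569, -0.1595, 0.2143]
tool_rot: [3.141, 0.0, 2.856]
contact_force: [1.1, 0.5, -0.3]
opening: 0.0311
grip_force: 40.0
```

Request:
arm_command([
  [0,0,5],
  [0,0,10],
  [0,0,15],
  [0,0,20],
  [0,0,20],
  [0,0,20],
  [0,0,10],
  [0,0,5],
  [0,0,0],
  [0,0,0],
], spin=[0,0,0,0,0,0,0,0,0,0])

```text
time: 5.3
tool_pos: [0.5687, -0.1594, 0.3184]
tool_rot: [3.141, -0.002, 2.856]
contact_force: [-0.2, 0.1, -2.1]
opening: 0.0314
grip_force: 40.0
```

Request:
arm_command([
  [-3,7,0],
  [-6,14,0],
  [-9,20,0],
  [-9,20,0],
  [-9,20,0],
  [-9,20,0],
  [-9,20,0],
  [-9,20,0],
  [-9,20,0],
  [-9,20,0],
  [-9,20,0],
  [-9,20,0],
  [-6,14,0],
  [-3,7,0],
  [0,0,0],
  [0,0,0],
  [0,0,0],
], spin=[0,0,0,0,0,0,0,0,0,0,0,0,0,0,0,0,0])

```text
time: 7.0
tool_pos: [0.4613, 0.0819, 0.3192]
tool_rot: [3.142, 0.0, 2.856]
contact_force: [-0.3, 1.3, -2.2]
opening: 0.0313
grip_force: 40.0
```

Run:
```python
from h import *
print(observe()['contact_force'])
T=shot('top','top2');S=shot('side','side2')
o=np.hstack([cv2.resize(T['img'][210:320,130:240],None,fx=3.6,fy=3.6),cv2.resize(S['img'][100:210,140:250],None,fx=3.6,fy=3.6)])
cv2.imwrite('pics/over.png',o[:,:,::-1])
```

```text
[-0.27983719  1.27323909 -2.15420075]
```

View pics/over.png

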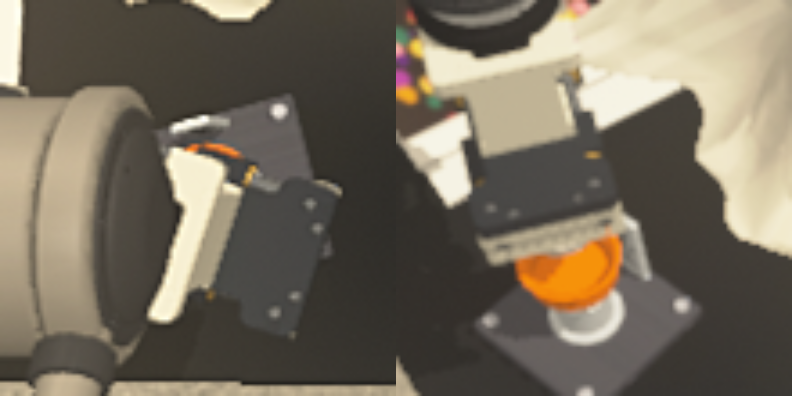

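The top crop shows the rim at ~(215,150) emerging from under the gripper; the side crop shows the gripper over the cup at ~(570,265). The holder itself is hidden, but the weight (−2.1 N) and opening confirm it is held. I'll lower in steps and watch the forces.

Request:
arm_command([
  [0,0,-6],
  [0,0,-6],
  [0,0,-6],
  [0,0,-5],
  [0,0,-3],
  [0,0,-2],
  [0,0,0],
  [0,0,0],
], spin=[0,0,0,0,0,0,0,0])

```text
time: 7.9
tool_pos: [0.461, 0.0825, 0.2913]
tool_rot: [3.141, 0.0, 2.856]
contact_force: [-0.1, 0.4, -1.9]
opening: 0.031
grip_force: 40.0
```

Request:
arm_command([
  [0,0,-3],
  [0,0,-2],
  [0,0,-2],
  [0,0,-1],
  [0,0,0],
  [0,0,0],
], spin=[0,0,0,0,0,0])

```text
time: 8.5
tool_pos: [0.461, 0.0825, 0.2832]
tool_rot: [3.142, 0.0, 2.856]
contact_force: [-0.0, 0.0, -3.0]
opening: 0.0309
grip_force: 40.0
```

Request:
arm_command([
  [0,0,-1],
  [0,0,-1],
  [0,0,-1],
  [0,0,-0.5],
  [0,0,0],
  [0,0,0],
  [0,0,0],
], spin=[0,0,0,0,0,0,0])

```text
time: 9.2
tool_pos: [0.461, 0.0825, 0.2801]
tool_rot: [3.141, 0.001, 2.856]
contact_force: [-0.4, 0.7, 4.1]
opening: 0.031
grip_force: 40.0
```

Request:
arm_command([
  [0,0,-1],
  [0,0,-1],
  [0,0,-1],
  [0,0,0],
  [0,0,0],
  [0,0,0],
], spin=[0,0,0,0,0,0])

```text
time: 9.8
tool_pos: [0.4611, 0.0825, 0.2771]
tool_rot: [3.141, 0.001, 2.856]
contact_force: [-1.3, 0.9, 6.0]
opening: 0.0309
grip_force: 40.0
```

It contacted at z = 0.280, the expected seat height, with the spring onset and little side load. Now I'll press.

Request:
arm_command([
  [0,0,-2],
  [0,0,-2],
  [0,0,-2],
  [0,0,-2],
  [0,0,-2],
  [0,0,-2],
  [0,0,-1],
  [0,0,0],
  [0,0,0],
], spin=[0,0,0,0,0,0,0,0,0])

```text
time: 10.7
tool_pos: [0.4611, 0.0825, 0.2645]
tool_rot: [3.141, 0.001, 2.856]
contact_force: [-3.0, 0.6, 11.1]
opening: 0.031
grip_force: 40.0
```

Request:
arm_command([
  [0,0,-1],
  [0,0,-1],
  [0,0,-0.5],
  [0,0,0],
  [0,0,0],
], spin=[0,0,0,0,0])

```text
time: 11.2
tool_pos: [0.4611, 0.0825, 0.2622]
tool_rot: [3.141, 0.001, 2.856]
contact_force: [-3.3, 0.0, 12.5]
opening: 0.0309
grip_force: 40.0
```

Request:
arm_command([
  [0,0,-0.5],
  [0,0,-0.5],
  [0,0,0],
  [0,0,0],
  [0,0,0],
], spin=[0,0,0,0,0])

```text
time: 11.7
tool_pos: [0.461, 0.0826, 0.262]
tool_rot: [3.141, 0.002, 2.857]
contact_force: [-5.7, 0.4, 21.1]
opening: 0.0313
grip_force: 40.0
```

Run:
```python
from h import *
s=observe();print(s['tool_pos'],s['contact_force'],s['torque'])
T=shot('top','top3');S=shot('side','side3')
for c in(T,S):
    P=cloud(c); m=cv2.inRange(cv2.cvtColor(c['img'],cv2.COLOR_RGB2HSV),(3,150,80),(18,255,255))>0
    p=P[m&(np.hypot(P[...,0]-.461,P[...,1]-.083)<.04)&(P[...,2]<.09)]; print(len(p), np.percentile(p[:,2],[50,80,90,95,99]) if len(p) else 0)
cv2.imwrite('pics/end.png',cv2.resize(S['img'][100:210,130:260],None,fx=5,fy=5)[:,:,::-1])
```

```text
[0.4610184  0.08259644 0.26197969] [-5.73284308  0.4247664  21.0961608 ] [-0.15732535  1.12892436 -0.04282215]
12 [0.06088259 0.06179982 0.06202444 0.0627726  0.06348008]
72 [0.05208173 0.05966899 0.06048849 0.06149408 0.06199144]
```

View pics/end.png

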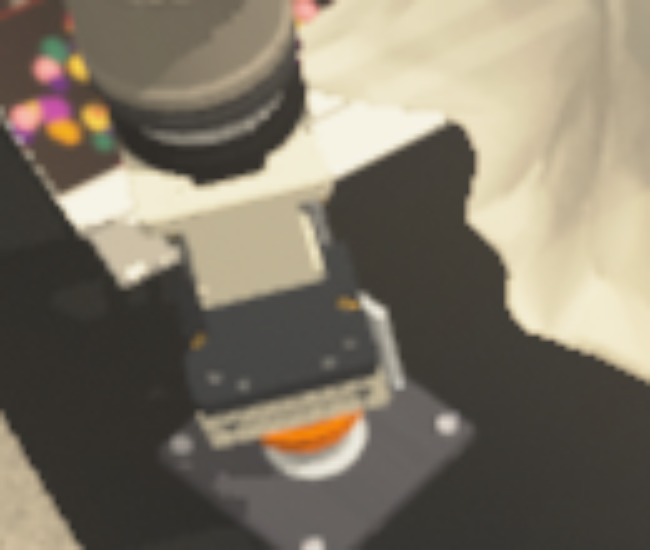

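The cradle (orange at ~(315,435)) is down on its stop: the force jumped from 12 to 21 N, and the rim measures 62 mm (80 mm − 18 mm). Handing in.

```bash
python3 -c "
from cell import *
print(hand_in())"
```

```text
the job is handed in; nothing more can be done
None
```

I handed the job in at about 12 s with the leftmost tool holder gripped at 40 N in the cradle, pressed onto its stop with about 21 N (rim measured at 62 mm). The gripper hid the holder in both views, so its seating is judged from forces and heights; the judge's result was not shown.

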